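# Start a self-tapping screw with a socket driver

## Robot

A 6-joint arm with a two-finger parallel gripper is mounted at the origin on the work surface. World frame = base frame: x ahead of the robot, y to its left, z up, the work surface at z = 0. Lengths are in mm, angles in rad, forces in N, time in s.
With the tool pointing down it reaches from about 425 to 1125 mm from the base axis. Payload 14.9 kg.
Tool frame: the origin (TCP) lies at the very end of the fingers, on their centre line; the grasp point (between the pads) lies 19 mm behind it; y points along the fingers, x is the direction in which the jaws open and shut, and the axes are right-handed (so a half turn about y gives the same grasp; the last joint's range is limited). The gripper opens to 91 mm and grips with 3 to 60 N. Pads are 32 mm wide; open, the fingers measure 118 mm over their backs; the gripper's body (76 mm by 178 mm) begins 60 mm behind the grasp point.
Start: joints at [1.192, 0.379, 1.734, -0, 1.028, -0.033], TCP at [237.272, 658.574, 213.932] pointing down, gripper open.
Joint ranges: [-2.77, 2.77], [-0.74, 2.19], [0, 2.66], [-1.06, 4.2], [0.31, 2.87], [-3.08, 3.08]. Speed limits (rad/s): [1.89, 1.89, 2.39, 3.14, 3.14, 3.14].

## Interface

Orientations are given as a rotation vector (axis times angle).
In Python, from plant import arm, eyes gives the robot as it stands.
- The arm moves only by the tool arm_command, never from a script. Its argument "commands" is one flat list of numbers, 4 for each row, row after row: the shift along the world's x, y, z in mm, then the turn about the world's z in rad. In form: [tx, ty, tz, roll, tx, ty, tz, roll, ...]. A call has 1 to 5 rows; each row shifts and turns the pose as measured when the row begins; what a row does not reach is not made up. A row lasts 1/12 s, in which the tool goes at most 41.7 mm and 7.16 degrees, less where a joint would pass 70% of its speed; a pose out of reach is approached as far as the arm can. A call with a gripper value outside its range is refused whole. "jaw" is the opening, from 0 (shut) to 1 (fully open), set as the call begins (left out, the last holds). The fingers move at their own pace and stop on an object; the grip force is fixed at half the most. Time passes only in rows, so rows that do not move let the fingers close. It gives the time, the measured TCP pose, the force and the opening at its end, in the units of the state.
- arm.observe(): the state, without advancing time (a new reading comes with each control period).
- eyes.get_image(name): name is "side" or "top"; returns (picture, depth): 480x640x3 uint8, red, green, blue; 480x640 float32, mm along the optical axis (not along the pixel's ray), 0 where there is no reading.
- eyes.calibration(name): a dict with "fx", "fy", "cx", "cy" (pixels), "pose" (4x4, takes a point from camera to world coordinates). Camera axes: x right, y down, z forward; pixel columns grow to the right and rows downward; lengths in mm; the calibration is good to about 2 mm. A picture is of the moment at which its call begins. calibration takes no time and is no camera call.
- arm.close_job(): hands the job in, once; it reports no verdict.
Trained networks look in the newest picture that a camera, given by its name, has taken for a name from the list of things; names that differ only in an ending like _2 or _b are one class to them, and where a whole thing is asked for, a point or a joint stands for the part that bears it (a point fixed in the world has none). Each returns a list of dicts, best first, with "conf" (0 to 1); they miss things now and then, are a little off and sometimes report something else, mostly with a low value. They report only what shows in the picture. A call takes as long as a camera call. They do not tell look-alikes from the thing itself.
- eyes.spot_in(camera, target): "xyz" ([x, y, z] in mm, in world coordinates, good to about 4 mm: the middle of the surface that is visible of it).
The state is a dict: "time_s": time; "q": joint angles; "dq": joint speeds; "tau": joint torques, N m; "eef_pos": TCP position; "eef_rot": TCP orientation; "ft_force": force on the tool from outside, world axes, zero at the start; "moment": the same for the moment, N m; "opening": finger opening in mm.
Only numpy, scipy, OpenCV 4.12 (cv2) and the standard library are available. Lean on these libraries where they do the work, as an engineer would, in place of code of your own. Each camera call takes 0.05 s, during which the arm holds its last target.

## Task

Take the orange-handled socket driver from its wooden holder, fit it squarely over the square head of the one screw that stands proud of the steel plate, and push down firmly while turning clockwise, at least a third of a turn in all, until the screw's red band has sunk completely below the plate. Push and turn together so that the thread is cut: do not ram the screw straight in. Then stand the driver back upright in its holder and let go, leaving the glue bottle, jar and wood offcut where they are.

Things in the scene. Friction and masses are not known exactly. Their poses are not given: they have to be found in the camera images.
- driver_handle (a point): Centre of the loose upright driver's orange handle, a block 56 (x) x 24 (y: grip across this) x 40 (z) mm on the driver's axis; z up. Driver: 90 mm tall, 0.3 kg, foot 70 mm below this point. Right under the handle is a black collar, 54 mm across, 6 mm thick, top 20 mm below this point, that fingertips can push on; then a 22 mm shaft; then a steel socket 38 x 38 x 24 mm.
- driver_socket (a point): Middle of the socket's ceiling inside the driver, on its axis, 15 mm above the foot, 55 mm below the handle's centre; axes as the handle's. The recess below is 19 mm square, sides parallel to the handle's x and y, flared 3 mm all round at the mouth. With the driver fully on, this point rests on top of the screw head.
- screw_head (a point): Centre of the top of the head of the screw to drive; z up, x and y square to the head. Head 16 mm square, 13 mm tall, its top 6 mm tapering to 9 mm; fits the socket in any of four quarter turns, with 12 degrees of play each way. At depth 0 its top is 31 mm above the steel plate: below the head an 18 mm long, 10 mm thick shank, its lowest 6 mm a red band. Always upright.
- screw_depth (a joint): How far the screw has sunk, m: 0 = red band wholly above the plate, 0.006 = band just gone, hard stop at 0.012. Starts at 0 to 0.0015. Held by friction: a straight push moves it only at about 35 N, turning alone does not sink it; pushed with some 5 to 20 N while turned it sinks, and following it down at 3 mm per radian works well. Pulled up while turned it comes out again.
- screw_turn (a joint): How far the screw has been turned, rad, clockwise seen from above; 0 at the start, and it cannot go below 0. Turning takes less than 0.5 N m.
- slab: Fixed wood slab 220 (x) x 150 (y) x 50 mm on the bench, origin under its middle. On it a dark steel plate 160 (x) x 55 (y) x 5 mm, top 55 mm above the bench. The screw to drive is at +50 mm along the slab's x; two like it, at -12 and -62 mm, are already home (heads 13 mm tall on the plate).
- holder_floor (a point): Centre of the floor inside the driver's holder, a fixed wooden block 74 x 74 x 30 mm, square to this point's axes, with a square recess 48 mm wide; floor 8 mm above the bench, 22 mm below the rim. The driver's foot stands on this floor.
- glue: Bystander: yellow glue bottle, 60 mm across, 150 mm tall; origin under its middle.
- jar: Bystander: amber jar, 70 mm across, 80 mm tall; origin under its middle.
- offcut: Bystander: dark wood offcut 110 x 60 x 35 mm; origin under its middle.
There are look-alikes about, which are no part of the job. Leave any green or purple look-alike of the part that bears driver_handle alone.

How it is judged:
By the outcome, as a careful person would: the job done as asked, in the order asked, and still so for the second after the job is handed in, with the robot touching nothing.
It also fails if it takes over 54 s, if anything falls off the work surface, if the arm or the gripper's body presses on something with over 40 N, if the wrist force passes 120 N, or if a joint passes its speed limit or range.

## Working session

There is one attempt and no reset: what is moved stays moved. The work goes in short steps, Python scripts to look and compute and a tool call to move; the robot and the scene stay as the last step left them, time stands still between calls to the robot, and variables do not carry over. Pictures are saved under pics/ and viewed, and the job is handed in when it is done.

Besides the shell and the picture viewer there is one more tool, called after "Emit:" as a command line: name --argument value ..., lists and objects as JSON in quotes. arm_command: Moves the arm, as the interface text tells. Its arguments: {"type":"object","properties":{"commands":{"type":"array","items":{"type":"number"}},"jaw":{"type":"number"}},"required":["commands"]}

```bash
mkdir -p pics; ls; cat > h.py <<'E'
import numpy as np, cv2
from plant import arm, eyes
def snap(cam,fn=None):
    im,d=eyes.get_image(cam)
    if fn: cv2.imwrite('pics/'+fn,cv2.cvtColor(im,cv2.COLOR_RGB2BGR))
    return im,d
def world(cam,d):
    c=eyes.calibration(cam);v,u=np.mgrid[:480,:640]
    P=np.stack([(u-c['cx'])/c['fx']*d,(v-c['cy'])/c['fy']*d,d,np.ones_like(d)],-1)
    return (P@np.array(c['pose']).T)[...,:3]
def proj(cam,p):
    c=eyes.calibration(cam);q=np.linalg.inv(c['pose'])@np.r_[p,1]
    return np.array([c['fx']*q[0]/q[2]+c['cx'],c['fy']*q[1]/q[2]+c['cy']])
E
python3 - <<'E'
from h import *
for c in ('side','top'):
    im,d=snap(c,c+'0.png'); np.savez('pics/%s0.npz'%c,im=im,d=d)
    print(c,eyes.calibration(c))
for t in ('driver_handle','screw_head','holder_floor','slab'):
    for c in ('side','top'):
        for r in eyes.spot_in(c,t)[:4]: print(t,c,np.round(r['xyz'],1),round(r['conf'],2),proj(c,r['xyz']).round())
print(arm.observe())
E
```

```text
pics
side {'fx': 461.20546412440575, 'fy': 461.20546412440575, 'cx': 316.5550989729288, 'cy': 244.60158752505328, 'pose': array([[ 9.83738407e-01, -1.07793397e-01,  1.43663945e-01,
         4.53916171e+02],
       [-1.79603067e-01, -5.84963750e-01,  7.90923605e-01,
        -1.03180126e+03],
       [-1.21814217e-03, -8.03864413e-01, -5.94811333e-01,
         8.59903418e+02],
       [ 0.00000000e+00,  0.00000000e+00,  0.00000000e+00,
         1.00000000e+00]])}
top {'fx': 606.3293644571709, 'fy': 606.3293644571709, 'cx': 320.6911401407287, 'cy': 246.91504694477422, 'pose': array([[ 9.84359517e-03, -9.95390039e-01,  9.54032141e-02,
         5.12446129e+02],
       [-9.99780581e-01, -1.15612292e-02, -1.74679347e-02,
         1.89979478e+01],
       [ 1.84903866e-02, -9.52103335e-02, -9.95285435e-01,
         1.74984361e+03],
       [ 0.00000000e+00,  0.00000000e+00,  0.00000000e+00,
         1.00000000e+00]])}
driver_handle side [ 611.4 -168.2   72.9] 0.87 [317. 288.]
driver_handle side [ 522.5 -209.2   57.5] 0.85 [284. 308.]
driver_handle side [ 675.6 -273.7   51.4] 0.72 [351. 320.]
dri
[... 313 characters left out ...]
   29.5] 0.9 [367. 269.]
slab top [552.4 150.3  54. ] 0.92 [262. 290.]
{'time_s': 0.5, 'q': array([ 1.19166275e+00,  3.78921279e-01,  1.73424362e+00, -1.06257315e-05,
        1.02849908e+00, -3.33026425e-02]), 'dq': array([-0.0005011 ,  0.00014637, -0.00042443, -0.00033918,  0.00150306,
        0.00070053]), 'tau': array([ 1.71541815e-03, -7.63176441e+01, -4.34446836e+01,  6.51308103e-02,
        3.95439682e-02, -4.85057490e-05]), 'eef_pos': array([237.28840089, 658.53750299, 213.89524078]), 'eef_rot': array([-1.35323739, -0.95074587,  0.95083636]), 'ft_force': array([0.5783245 , 0.05107039, 0.13082495]), 'moment': array([-0.04892752, -0.05500278, -0.0217433 ]), 'opening': 91.17527581797745}
```

View pics/side0.png

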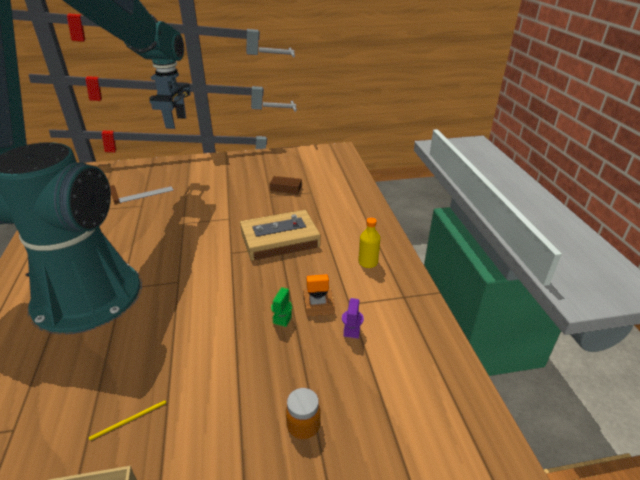

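View pics/top0.png

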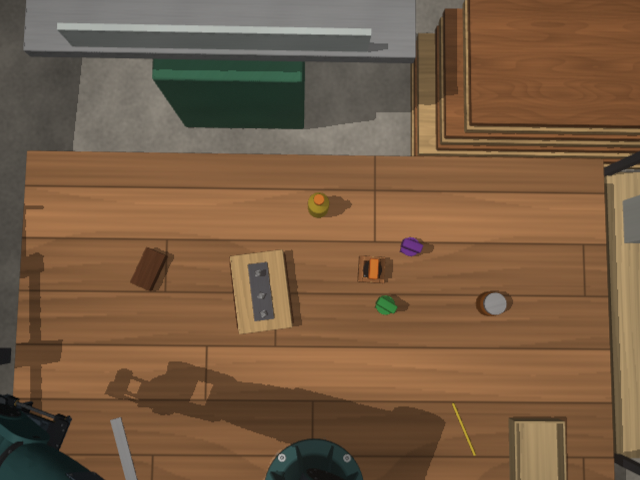

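```bash
python3 - <<'E'
import cv2,numpy as np
a=cv2.imread('pics/top0.png');b=cv2.imread('pics/side0.png')
x=cv2.resize(a[220:340,200:440],(800,400),interpolation=cv2.INTER_CUBIC)
cv2.imwrite('pics/topc.png',x)
x=cv2.resize(b[180:360,200:400],(667,600),interpolation=cv2.INTER_CUBIC)
cv2.imwrite('pics/sidec.png',x)
E
```

```text
(no output)
```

View pics/topc.png

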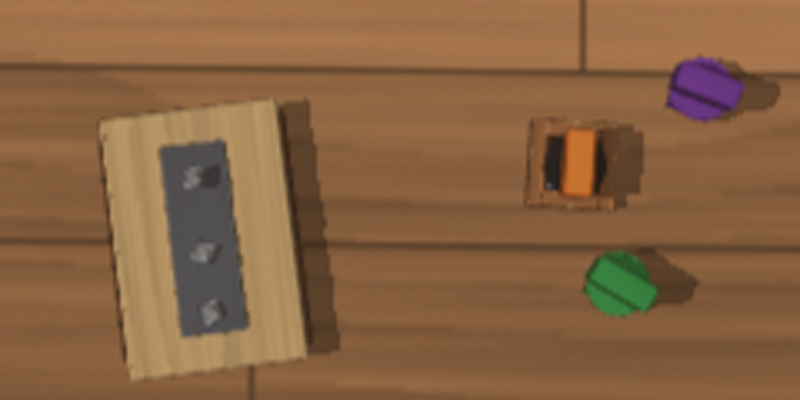

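View pics/sidec.png

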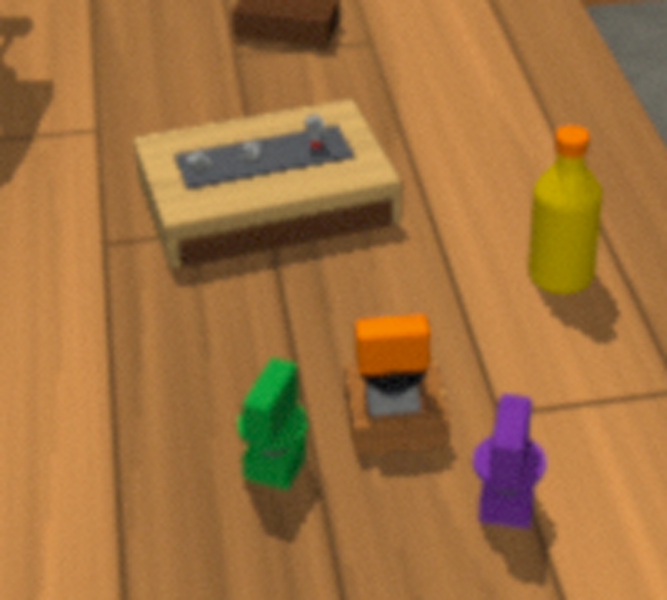

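The top picture shows the candidates for the driver: orange at (372,267) in the wooden holder, green at (386,305), purple at (411,246). Only the orange one matches the description. The orange bottle cap at (318,199) is not it. The proud screw, with its red band visible in the side view at about (295,222), is at the far right end of the plate, near (259,272) in the top view. Next I'll measure precisely.

```bash
cat > m.py <<'E'
from h import *
from scipy.spatial.transform import Rotation as R
def rect(P):
    r=cv2.minAreaRect(P[:,:2].astype(np.float32)); return [np.round(x,1) for x in r]
def show(cam,im,d):
    W=world(cam,d); ii=im.astype(int); r,g,b=ii[...,0],ii[...,1],ii[...,2]
    org=(r>150)&(g<150)&(b<60)&(r-g>90)
    return W,org
E
python3 - <<'E'
from m import *
for cam in('top','side'):
    z=np.load('pics/%s0.npz'%cam);im,d=z['im'],z['d']
    W,org=show(cam,im,d)
    m=org&(abs(W[...,0]-614)<60)&(abs(W[...,1]+158)<60)
    P=W[m];print(cam,'orange n',len(P),'z',np.percentile(P[:,2],[1,10,50,90,99]).round(1))
    t=P[abs(P[:,2]-np.percentile(P[:,2],90))<6] if cam=='side' else P[P[:,2]>90]
    print(' top face',len(t),t.mean(0).round(1),rect(t))
    # slab/plate
    for lo,hi,n in((46,52.5,'slabtop'),(53,58,'plate'),(63,72,'home heads'),(78,92,'proud')):
        q=(W[...,2]>lo)&(W[...,2]<hi)&(W[...,0]>420)&(W[...,0]<750)&(W[...,1]>0)&(W[...,1]<280)
        P=W[q]
        if len(P)>2: print(' ',n,len(P),P.mean(0).round(1),rect(P))
    q=(W[...,2]>25)&(W[...,2]<34)&(abs(W[...,0]-614)<60)&(abs(W[...,1]+158)<60)
    P=W[q];print(' rim',len(P),rect(P), P.min(0).round(),P.max(0).round())
s=arm.observe();print(R.from_rotvec(s['eef_rot']).as_matrix().round(3))
E
```

```text
top orange n 1 z [94.6 94.6 94.6 94.6 94.6]
 top face 1 [ 625.9 -164.8   94.6] [array([ 625.9, -164.8]), array([0., 0.]), np.float64(0.0)]
  slabtop 1961 [550.8 156.7  49.5] [array([550.5, 157.8]), array([219.7, 152.4]), np.float64(7.9)]
  plate 1104 [549.4 156.6  55.2] [array([550.4, 156.3]), array([218.7, 148.4]), np.float64(7.6)]
  home heads 74 [534.4 150.6  66.1] [array([567., 136.]), array([181.2,  89.5]), np.float64(7.7)]
  proud 32 [597.2 162.6  83.5] [array([573.7, 159. ]), array([68.2, 14.8]), np.float64(8.4)]
 rim 250 [array([ 617.3, -155.6]), array([74.8, 73.7]), np.float64(86.7)] [ 579. -193.   25.] [ 656. -118.   34.]
side orange n 268 z [ 66.5  73.3  95.4  99.5 101.7]
 top face 143 [ 614.  -158.2   98.1] [array([ 614.7, -155.4]), array([26.8, 54.1]), np.float64(86.8)]
  slabtop 1218 [546.8 143.8  50.2] [array([550.2, 153.9]), array([219.8, 159.5]), np.float64(8.2)]
  plate 525 [548.7 147.9  55.2] [array([549.1, 150.6]), array([214.6, 147.2]), np.float64(10.2)]
  home heads 41 [526.2 149.8  66.7] [array([541.1, 155.1]), array([123.4,  19.2]), np.float64(9.0)]
  proud 24 [599.5 159.5  83. ] [array([599.6, 160.1]), array([16.3, 16.6]), np.float64(10.8)]
 rim 370 [array([ 616.9, -158.3]), array([77.4, 74.6]), np.float64(85.9)] [ 579. -198.   25.] [ 655. -117.   34.]
[[ 0.339 -0.    -0.941]
 [ 0.941 -0.     0.339]
 [-0.    -1.    -0.   ]]
```

```bash
python3 - <<'E'
from m import *
z=np.load('pics/top0.npz');im,d=z['im'],z['d'];W=world('top',d)
ii=im.astype(int)
print(im[267,366:382].tolist()); 
hsv=cv2.cvtColor(im,cv2.COLOR_RGB2HSV)
m=(W[...,2]>88)&(abs(W[...,0]-614)<45)&(abs(W[...,1]+158)<45)
P=W[m];print(len(P),P.mean(0).round(1),rect(P))
# screw head top by depth
m=(W[...,2]>77)&(abs(W[...,0]-600)<25)&(abs(W[...,1]-162)<25);P=W[m];print(len(P),P.mean(0).round(1),rect(P),np.argwhere(m).mean(0))
# plate by colour
g=(ii.max(-1)<95)&(ii.max(-1)-ii.min(-1)<25)&(abs(W[...,0]-550)<90)&(abs(W[...,1]-156)<45)
P=W[g];print('plate',len(P),rect(P),P.mean(0).round(1))
zz=np.load('pics/side0.npz');b=zz['im'][...,::-1]
a=im[...,::-1]
x=np.hstack([cv2.resize(a[258:288,244:274],(390,390),interpolation=cv2.INTER_NEAREST),cv2.resize(b[205:235,280:310],(390,390),interpolation=cv2.INTER_NEAREST)])
cv2.imwrite('pics/scr.png',x)
E
```

```text
[[42, 34, 30], [42, 34, 29], [69, 43, 26], [111, 58, 26], [184, 98, 40], [197, 115, 47], [197, 115, 47], [196, 114, 46], [196, 113, 46], [197, 112, 46], [197, 111, 45], [188, 99, 40], [95, 51, 24], [40, 30, 22], [39, 30, 23], [50, 36, 26]]
183 [ 614.5 -154.3   97.3] [array([ 614.8, -154.8]), array([25.2, 56.1]), np.float64(86.5)]
32 [599.2 162.9  83.5] [array([599.7, 162.7]), array([14. , 14.3]), np.float64(1.1)] [272.65625 257.375  ]
plate 985 [array([550. , 155.4]), array([157.3,  53.6]), np.float64(8.0)] [550.4 154.9  55.9]
```

View pics/scr.png

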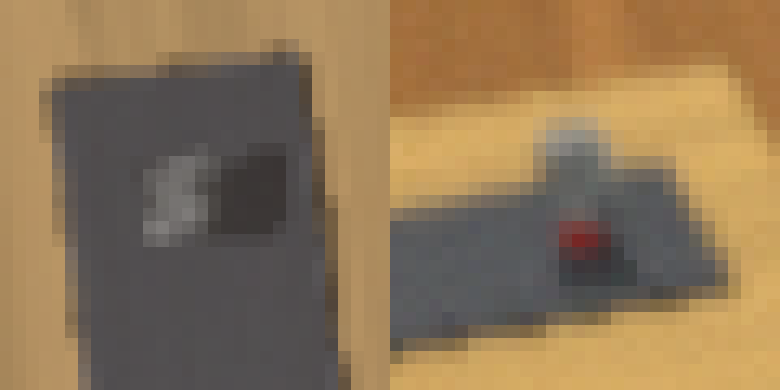

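Emit:
arm_command --commands '[17,-37,0,0.06,17,-37,0,0.06,17,-37,0,0.06,17,-37,0,0.06,17,-37,0,0.04]' --jaw 1

```text
time_s: 0.92
eef_pos: [321.1, 473.1, 213.7]
eef_rot: [-1.229, -1.175, 1.172]
ft_force: [0.8, -1.0, 0.2]
opening: 91.3
```

Emit:
arm_command --commands '[17,-37,0,0,17,-37,0,0,17,-37,0,0,17,-37,0,0,17,-37,0,0]'

```text
time_s: 1.33
eef_pos: [406.3, 282.9, 214.6]
eef_rot: [-1.227, -1.182, 1.174]
ft_force: [1.4, 0.1, -0.4]
opening: 91.2
```

Emit:
arm_command --commands '[17,-37,0,0,17,-37,0,0,17,-37,0,0,17,-37,0,0,17,-37,0,0]'

```text
time_s: 1.75
eef_pos: [491.7, 92.6, 216.3]
eef_rot: [-1.228, -1.186, 1.172]
ft_force: [0.6, 0.7, -0.5]
opening: 91.2
```

Emit:
arm_command --commands '[18,-36,0,0,18,-36,0,0,18,-36,0,0,18,-36,0,0,18,-36,0,0]'

```text
time_s: 2.17
eef_pos: [582.7, -95.1, 217.9]
eef_rot: [-1.231, -1.187, 1.169]
ft_force: [-0.1, 0.4, -0.0]
opening: 91.4
```

```bash
cat > st.py <<'E'
from m import *
s=arm.observe();M=R.from_rotvec(s['eef_rot']).as_matrix()
print(s['time_s'],s['eef_pos'].round(1),'jawdir',np.arctan2(M[1,0],M[0,0]).round(4),'q',s['q'].round(3),'y',M[:,1].round(3),'F',s['ft_force'].round(1),'M',s['moment'].round(2),s['opening'])
E
python3 st.py
```

```text
2.1667 [582.7 -95.1 217.9] jawdir 1.5283 q [-0.205  0.2    1.962  0.009  0.971 -1.738] y [ 0.009  0.006 -1.   ] F [-0.1  0.4 -0. ] M [ 0.05 -0.02  0.04] 91.42098338177037
```

Emit:
arm_command --commands '[16,-30,0,-0.018,16,-30,-20,0,0,0,-30,0,0,0,-20,0,0,0,0,0]'

```text
time_s: 2.58
eef_pos: [620.4, -167.7, 147.8]
eef_rot: [-1.251, -1.172, 1.148]
ft_force: [-0.4, 0.5, -0.3]
opening: 90.8
```

```bash
python3 st.py; python3 - <<'E'
from m import *
im,d=snap('side','s1.png'); x=cv2.resize(im[220:360,240:400,::-1],(686,600),interpolation=cv2.INTER_CUBIC);cv2.imwrite('pics/s1c.png',x)
E
```

```text
2.5833 [ 620.4 -167.7  147.8] jawdir 1.5023 q [-0.303  0.368  1.891  0.01   0.867 -1.812] y [ 0.017  0.002 -1.   ] F [-0.4  0.5 -0.3] M [0.04 0.02 0.03] 90.75468488972872
```

View pics/s1c.png

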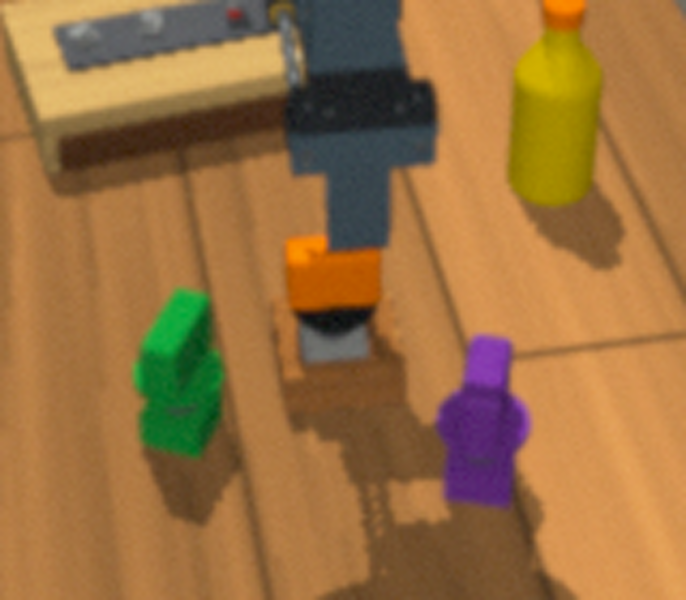

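Orange handle is at crop (335,280), directly below the fingers, and the green and purple look-alikes are well clear. I'm shifting about -6, +12 mm, then lowering.

Emit:
arm_command --commands '[-3,6,0,0.004,-3,6,0,0.004,0,0,0,0,0,0,-10,0,0,0,0,0]'

```text
time_s: 3.05
eef_pos: [615.8, -152.7, 144.4]
eef_rot: [-1.251, -1.185, 1.155]
ft_force: [-0.4, 0.3, -0.6]
opening: 91.6
```

```bash
python3 st.py
```

```text
3.05 [ 615.8 -152.7  144.4] jawdir 1.5139 q [-0.283  0.358  1.913  0.01   0.849 -1.803] y [ 0.023  0.001 -1.   ] F [-0.4  0.3 -0.6] M [ 0.04  0.05 -0.04] 91.64727420492295
```

Emit:
arm_command --commands '[0,-2,-8,0,0,0,-8,0,0,0,-8,0,0,0,-8,0,0,0,-8,0]'

```text
time_s: 3.47
eef_pos: [617.0, -154.9, 102.8]
eef_rot: [-1.254, -1.187, 1.155]
ft_force: [-0.4, -0.0, 0.3]
opening: 91.1
```

```bash
python3 st.py
```

```text
3.4667 [ 617.  -154.9  102.8] jawdir 1.5145 q [-0.286  0.419  1.922  0.011  0.776 -1.808] y [ 0.026 -0.    -1.   ] F [-0.4 -0.   0.3] M [ 0.03  0.03 -0.06] 91.05504166301434
```

Emit:
arm_command --commands '[-1,0,-8,0,-1,0,-8,0,0,0,-8,0,0,0,-7,0,0,0,-6,0]'

```text
time_s: 3.88
eef_pos: [613.6, -154.9, 59.8]
eef_rot: [-1.252, -1.185, 1.155]
ft_force: [0.6, 0.2, 0.5]
opening: 91.2
```

Emit:
arm_command --commands '[0,0,-4,0,0,0,0,0]'

```text
time_s: 4.05
eef_pos: [612.9, -154.7, 53.7]
eef_rot: [-1.25, -1.184, 1.156]
ft_force: [-0.6, 0.3, 0.3]
opening: 90.9
```

```bash
python3 st.py
```

```text
4.05 [ 612.9 -154.7   53.7] jawdir 1.5141 q [-0.287  0.49   1.932  0.011  0.699 -1.81 ] y [ 0.022  0.001 -1.   ] F [-0.6  0.3  0.3] M [ 0.01  0.06 -0.01] 90.91322210332679
```

Emit:
arm_command --commands '[1,0,6,0,0,0,0,0]'

```text
time_s: 4.22
eef_pos: [614.1, -154.7, 60.0]
eef_rot: [-1.25, -1.184, 1.156]
ft_force: [0.7, -0.6, -0.2]
opening: 91.0
```

```bash
python3 st.py
```

```text
4.2167 [ 614.1 -154.7   60. ] jawdir 1.5141 q [-0.287  0.482  1.929  0.011  0.71  -1.809] y [ 0.022  0.001 -1.   ] F [ 0.7 -0.6 -0.2] M [0.02 0.03 0.05] 91.04449460694836
```

Now close.

Emit:
arm_command --commands '[0,0,0,0,0,0,0,0,0,0,0,0,0,0,0,0,0,0,0,0]' --jaw 0

```text
time_s: 4.63
eef_pos: [615.4, -155.0, 62.3]
eef_rot: [-1.253, -1.186, 1.155]
ft_force: [0.6, 0.2, -0.3]
opening: 60.9
```

Emit:
arm_command --commands '[0,0,0,0,0,0,0,0,0,0,0,0]'

```text
time_s: 4.88
eef_pos: [615.4, -155.0, 62.4]
eef_rot: [-1.253, -1.186, 1.155]
ft_force: [0.4, -0.0, -0.1]
opening: 40.7
```

```bash
python3 st.py
```

```text
4.8833 [ 615.4 -155.    62.4] jawdir 1.5142 q [-0.287  0.479  1.928  0.011  0.711 -1.809] y [ 0.025  0.    -1.   ] F [ 0.4 -0.  -0.1] M [ 0. -0. -0.] 40.68462607728149
```

Emit:
arm_command --commands '[0,0,-2,0,0,0,0,0,0,0,0,0,0,0,0,0,0,0,0,0]'

```text
time_s: 5.3
eef_pos: [615.4, -155.0, 60.1]
eef_rot: [-1.253, -1.186, 1.155]
ft_force: [0.1, -1.1, 1.0]
opening: 24.0
```

```bash
python3 st.py
```

```text
5.3 [ 615.4 -155.    60.1] jawdir 1.5142 q [-0.287  0.482  1.928  0.011  0.707 -1.809] y [ 0.025  0.    -1.   ] F [ 0.1 -1.1  1. ] M [-0.01  0.09 -0.03] 24.012234630504132
```

Emit:
arm_command --commands '[0,0,8,0,0,0,10,0,0,0,15,0,0,0,20,0,0,0,20,0]'

```text
time_s: 5.72
eef_pos: [611.7, -153.9, 133.2]
eef_rot: [-1.245, -1.181, 1.157]
ft_force: [0.4, -0.2, -2.3]
opening: 23.5
```

Emit:
arm_command --commands '[0,0,20,0,0,0,10,0,0,0,0,0]'

```text
time_s: 5.97
eef_pos: [613.0, -154.2, 170.5]
eef_rot: [-1.25, -1.184, 1.156]
ft_force: [0.4, 0.3, -2.0]
opening: 24.0
```

```bash
python3 st.py; python3 - <<'E'
from m import *
im,d=snap('side','s2.png'); x=cv2.resize(im[180:320,240:400,::-1],(686,600),interpolation=cv2.INTER_CUBIC);cv2.imwrite('pics/s2c.png',x)
E
```

```text
5.9667 [ 613.  -154.2  170.5] jawdir 1.5141 q [-0.287  0.32   1.908  0.01   0.893 -1.807] y [ 0.022  0.001 -1.   ] F [ 0.4  0.3 -2. ] M [ 0.07 -0.03  0.04] 23.987910213514578
```

View pics/s2c.png

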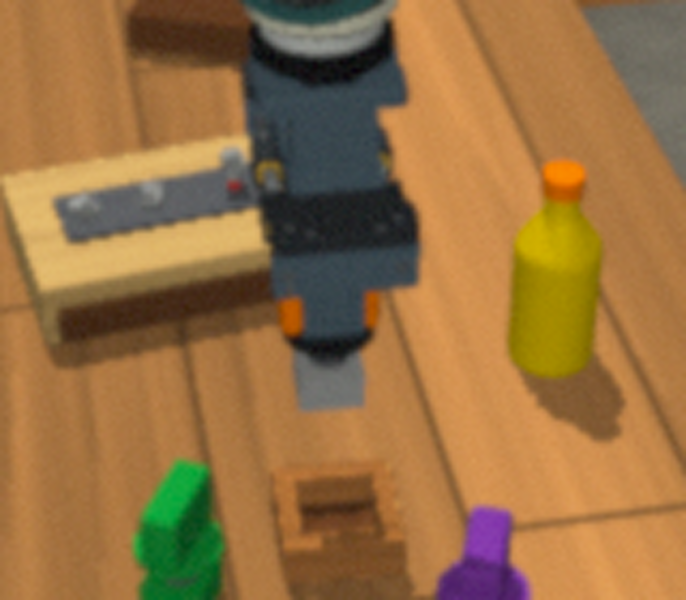

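The socket is held upright above the empty holder. Its foot shows at about (330,400) in the crop. Next I move over to the screw.

Emit:
arm_command --commands '[-1,15,0,0,-1,25,0,0,-1,35,0,0,-1,38,0,0,-1,38,0,0]'

```text
time_s: 6.43
eef_pos: [604.5, -1.7, 164.7]
eef_rot: [-1.25, -1.174, 1.152]
ft_force: [1.2, -0.2, -2.1]
opening: 23.7
```

Emit:
arm_command --commands '[-1,38,0,0,-1,38,0,0,-1,30,0,0,-1,20,0,0,-1,10,0,0]'

```text
time_s: 6.85
eef_pos: [592.5, 147.6, 157.9]
eef_rot: [-1.242, -1.169, 1.159]
ft_force: [0.4, -0.2, -2.6]
opening: 24.1
```

```bash
python3 st.py
```

```text
6.85 [592.5 147.6 157.9] jawdir 1.5088 q [ 0.206  0.311  1.949 -0.     0.874 -1.302] y [ 0.007  0.001 -1.   ] F [ 0.4 -0.2 -2.6] M [-0.01 -0.    0.  ] 24.053960115191625
```

Emit:
arm_command --commands '[3,5,1,0.1,3,4,1,0.1,0,0,0,0,0,0,0,0]'

```text
time_s: 7.18
eef_pos: [594.7, 160.2, 155.3]
eef_rot: [-1.136, -1.317, 1.316]
ft_force: [-0.3, 0.5, -1.5]
opening: 24.0
```

```bash
python3 st.py; python3 - <<'E'
from m import *
for c,r in(('side',(170,240,250,340)),('top',(240,300,220,300))):
    im,d=snap(c,c+'3.png'); np.savez('pics/%s3.npz'%c,im=im,d=d)
    x=cv2.resize(im[r[0]:r[1],r[2]:r[3],::-1],None,fx=7,fy=7,interpolation=cv2.INTER_CUBIC);cv2.imwrite('pics/%s3c.png'%c,x)
E
```

```text
7.1833 [594.7 160.2 155.3] jawdir 1.7177 q [ 2.250e-01  3.240e-01  1.936e+00  1.000e-03  8.810e-01 -1.494e+00] y [ 0.     0.001 -1.   ] F [-0.3  0.5 -1.5] M [ 0.06  0.02 -0.  ] 24.002449192913176
```

View pics/side3c.png

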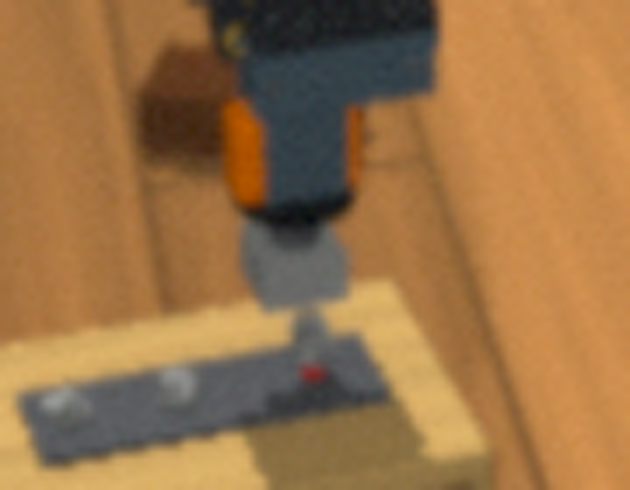

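View pics/top3c.png

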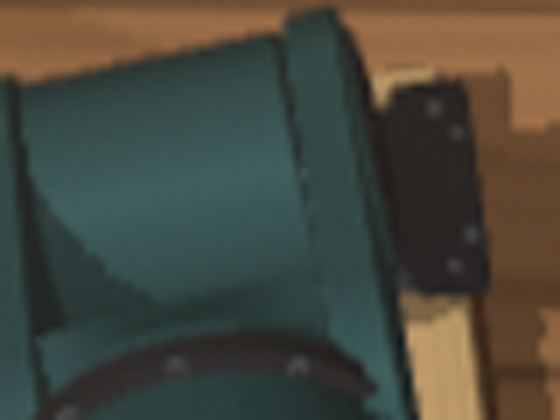

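The socket's mouth is at crop (300,300), right above the screw head at (310,330), and needs a few mm in +x. I'll correct that and lower gently.

Emit:
arm_command --commands '[3,1,0,0,3,0,0,0,0,0,-6,0,0,0,0,0]'

```text
time_s: 7.62
eef_pos: [601.3, 159.2, 148.8]
eef_rot: [-1.14, -1.311, 1.31]
ft_force: [-0.4, -0.9, -3.0]
opening: 24.0
```

```bash
python3 st.py
```

```text
7.6167 [601.3 159.2 148.8] jawdir 1.7092 q [ 2.210e-01  3.420e-01  1.925e+00  1.000e-03  8.730e-01 -1.489e+00] y [ 0.     0.001 -1.   ] F [-0.4 -0.9 -3. ] M [ 0.06  0.03 -0.02] 23.984709323496347
```

Emit:
arm_command --commands '[0,2,-3,0,0,0,-3,0,0,0,-3,0,0,0,0,0]'

```text
time_s: 7.95
eef_pos: [601.2, 161.0, 138.4]
eef_rot: [-1.141, -1.31, 1.309]
ft_force: [-0.3, -0.5, -3.0]
opening: 23.9
```

```bash
python3 st.py
```

```text
7.95 [601.2 161.  138.4] jawdir 1.7076 q [ 2.240e-01  3.580e-01  1.928e+00  1.000e-03  8.560e-01 -1.484e+00] y [-0.     0.001 -1.   ] F [-0.3 -0.5 -3. ] M [0.02 0.07 0.01] 23.87901907509112
```

Descend in small steps with force checks.

Emit:
arm_command --commands '[0,0,-2,0,0,0,-2,0,0,0,0,0]'

```text
time_s: 8.2
eef_pos: [601.0, 161.0, 133.8]
eef_rot: [-1.141, -1.309, 1.309]
ft_force: [-0.2, 0.2, -2.3]
opening: 23.9
```

Emit:
arm_command --commands '[0,0,-2,0,0,0,-1,0,0,0,0,0]'

```text
time_s: 8.45
eef_pos: [601.0, 161.0, 130.6]
eef_rot: [-1.141, -1.31, 1.309]
ft_force: [0.8, 0.7, -1.1]
opening: 24.1
```

```bash
python3 st.py
```

```text
8.45 [601.  161.  130.6] jawdir 1.7077 q [ 2.240e-01  3.690e-01  1.930e+00  1.000e-03  8.430e-01 -1.484e+00] y [-0.     0.001 -1.   ] F [ 0.8  0.7 -1.1] M [ 0.04  0.04 -0.02] 24.121767773872083
```

Emit:
arm_command --commands '[0,0,-1.5,0,0,0,-1,0,0,0,0,0]'

```text
time_s: 8.7
eef_pos: [601.1, 161.1, 127.9]
eef_rot: [-1.141, -1.31, 1.309]
ft_force: [0.7, 0.3, -2.7]
opening: 23.8
```

Emit:
arm_command --commands '[0,0,-1,0,0,0,-1,0,0,0,0,0]'

```text
time_s: 8.95
eef_pos: [601.2, 161.1, 125.8]
eef_rot: [-1.141, -1.31, 1.309]
ft_force: [0.4, -0.6, -2.6]
opening: 24.0
```

```bash
python3 st.py
```

```text
8.95 [601.2 161.1 125.8] jawdir 1.7077 q [ 2.240e-01  3.750e-01  1.931e+00  1.000e-03  8.350e-01 -1.484e+00] y [ 0.     0.001 -1.   ] F [ 0.4 -0.6 -2.6] M [0.03 0.01 0.01] 23.96160787358667
```

Emit:
arm_command --commands '[0,0,-1,0,0,0,-1,0,0,0,0,0]'

```text
time_s: 9.2
eef_pos: [601.3, 161.1, 123.6]
eef_rot: [-1.141, -1.31, 1.308]
ft_force: [-0.3, 0.2, -2.8]
opening: 23.9
```

```bash
python3 st.py; python3 - <<'E'
from m import *
for c,r in(('side',(170,240,250,340)),):
    im,d=snap(c,c+'4.png'); 
    x=cv2.resize(im[r[0]:r[1],r[2]:r[3],::-1],None,fx=7,fy=7,interpolation=cv2.INTER_CUBIC);cv2.imwrite('pics/%s4c.png'%c,x)
E
```

```text
9.2 [601.3 161.1 123.6] jawdir 1.7076 q [ 2.240e-01  3.790e-01  1.932e+00  1.000e-03  8.310e-01 -1.484e+00] y [ 0.     0.001 -1.   ] F [-0.3  0.2 -2.8] M [ 0.06 -0.02  0.01] 23.8561990825788
```

View pics/side4c.png

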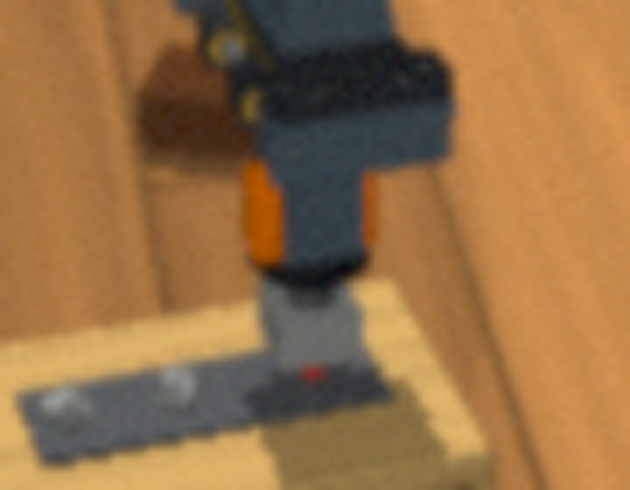

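The head is inside the socket, with only the red band showing below it at (313,373). I'll continue to contact.

Emit:
arm_command --commands '[0,0,-1,0,0,0,0,0]'

```text
time_s: 9.42
eef_pos: [601.3, 161.1, 122.7]
eef_rot: [-1.141, -1.31, 1.308]
ft_force: [0.5, 0.0, -2.4]
opening: 23.5
```

Emit:
arm_command --commands '[0,0,-1,0,0,0,0,0]'

```text
time_s: 9.58
eef_pos: [601.8, 161.2, 122.5]
eef_rot: [-1.141, -1.311, 1.308]
ft_force: [-0.1, 0.4, -2.1]
opening: 24.1
```

```bash
python3 st.py
```

```text
9.5833 [601.8 161.2 122.5] jawdir 1.7076 q [ 2.240e-01  3.810e-01  1.931e+00  1.000e-03  8.280e-01 -1.484e+00] y [ 0.001  0.001 -1.   ] F [-0.1  0.4 -2.1] M [ 0.05  0.08 -0.03] 24.11570376311144
```

Emit:
arm_command --commands '[0,0,-1,0,0,0,-1,0,0,0,0,0]'

```text
time_s: 9.83
eef_pos: [602.4, 161.4, 122.4]
eef_rot: [-1.142, -1.311, 1.308]
ft_force: [-0.0, 0.4, -3.5]
opening: 24.1
```

```bash
python3 st.py
```

```text
9.8333 [602.4 161.4 122.4] jawdir 1.7077 q [ 2.240e-01  3.810e-01  1.930e+00  1.000e-03  8.280e-01 -1.484e+00] y [ 0.002  0.001 -1.   ] F [-0.   0.4 -3.5] M [ 0.09  0.01 -0.02] 24.11949913320894
```

Emit:
arm_command --commands '[-0.5,0,-1.5,-0.06,-0.5,0,-1.5,-0.06]'

```text
time_s: 10.0
eef_pos: [603.1, 161.4, 121.9]
eef_rot: [-1.204, -1.225, 1.218]
ft_force: [-6.7, -4.4, 22.4]
opening: 23.8
```

```bash
python3 st.py
```

```text
10.0 [603.1 161.4 121.9] jawdir 1.5865 q [ 0.224  0.382  1.931 -0.     0.824 -1.362] y [ 0.005  0.001 -1.   ] F [-6.7 -4.4 22.4] M [-0.84  1.56  0.13] 23.79557088427561
```

Emit:
arm_command --commands '[-1,0,-1,-0.1,-1,0,-1,-0.1,-0.5,0,-1,-0.1]'

```text
time_s: 10.25
eef_pos: [601.7, 161.7, 121.9]
eef_rot: [-1.339, -0.993, 0.985]
ft_force: [-2.7, -0.5, 5.6]
opening: 24.2
```

```bash
python3 st.py
```

```text
10.25 [601.7 161.7 121.9] jawdir 1.2751 q [ 0.226  0.38   1.934 -0.002  0.822 -1.048] y [ 0.006 -0.    -1.   ] F [-2.7 -0.5  5.6] M [-0.22  0.53  0.01] 24.204796703966505
```

Emit:
arm_command --commands '[0,0,-1.2,-0.1,0,0,-1.2,-0.1,0,0,-1.2,-0.1]'

```text
time_s: 10.5
eef_pos: [601.8, 160.9, 120.8]
eef_rot: [-1.444, -0.752, 0.748]
ft_force: [-4.8, -6.1, 5.1]
opening: 24.2
```

```bash
python3 st.py
```

```text
10.5 [601.8 160.9 120.8] jawdir 0.9609 q [ 0.226  0.382  1.933 -0.007  0.823 -0.73 ] y [ 0.005 -0.004 -1.   ] F [-4.8 -6.1  5.1] M [-1.43  1.63 -0.01] 24.242113213539298
```

Emit:
arm_command --commands '[-0.5,-0.5,-1.2,-0.1,-0.3,-0.3,-1.2,-0.1,0,0,-1.2,-0.1]'

```text
time_s: 10.75
eef_pos: [601.4, 160.3, 119.4]
eef_rot: [-1.518, -0.507, 0.504]
ft_force: [-8.7, -6.1, 16.0]
opening: 23.7
```

```bash
python3 st.py
```

```text
10.75 [601.4 160.3 119.4] jawdir 0.6453 q [ 0.226  0.384  1.934 -0.008  0.821 -0.414] y [ 0.004 -0.006 -1.   ] F [-8.7 -6.1 16. ] M [-1.25  2.15 -0.04] 23.69277160543532
```

Emit:
arm_command --commands '[-0.5,-0.5,-1,-0.1,-0.3,-0.3,-1,-0.1,-0.3,-0.3,-1,-0.1]'

```text
time_s: 11.0
eef_pos: [600.6, 159.8, 118.6]
eef_rot: [-1.561, -0.26, 0.258]
ft_force: [-5.3, -3.4, 3.4]
opening: 24.0
```

```bash
python3 st.py;  python3 - <<'E'
from m import *
for c,r in(('side',(170,240,250,340)),):
    im,d=snap(c,c+'5.png'); 
    x=cv2.resize(im[r[0]:r[1],r[2]:r[3],::-1],None,fx=7,fy=7,interpolation=cv2.INTER_CUBIC);cv2.imwrite('pics/%s5c.png'%c,x)
E
```

```text
11.0 [600.6 159.8 118.6] jawdir 0.3298 q [ 0.225  0.385  1.935 -0.008  0.822 -0.099] y [ 0.002 -0.006 -1.   ] F [-5.3 -3.4  3.4] M [-0.92  1.53  0.06] 24.03376006584278
```

View pics/side5c.png

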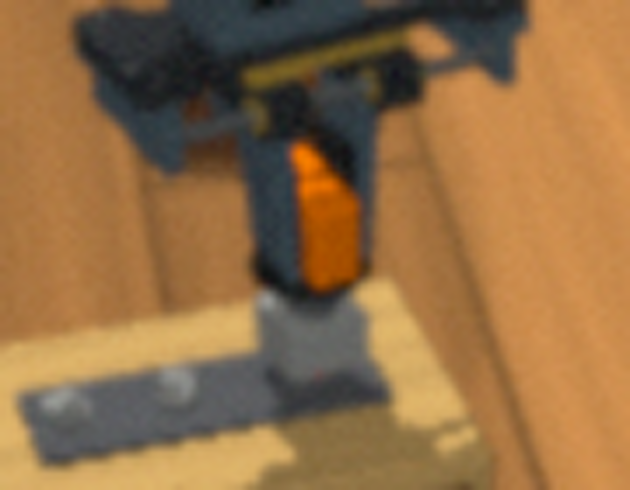

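Emit:
arm_command --commands '[-0.4,-0.4,-1.1,-0.1,-0.3,-0.3,-1.1,-0.1,-0.3,-0.3,-1.1,-0.1,0,0,-1.1,-0.1]'

```text
time_s: 11.38
eef_pos: [599.8, 159.6, 117.2]
eef_rot: [-1.575, 0.074, -0.073]
ft_force: [-7.5, 2.1, 15.9]
opening: 23.7
```

```bash
python3 st.py
```

```text
11.3833 [599.8 159.6 117.2] jawdir -0.0938 q [ 0.225  0.386  1.935 -0.006  0.822  0.323] y [-0.001 -0.005 -1.   ] F [-7.5  2.1 15.9] M [0.27 2.01 0.05] 23.744878138556686
```

Emit:
arm_command --commands '[-0.3,0,-1,-0.1,-0.3,0,-1,-0.1,-0.3,0.2,-1,-0.1,0,0.2,-1,-0.1]'

```text
time_s: 11.72
eef_pos: [599.1, 160.1, 115.8]
eef_rot: [-1.538, 0.405, -0.401]
ft_force: [-7.0, 1.3, 12.0]
opening: 23.8
```

```bash
python3 st.py
```

```text
11.7167 [599.1 160.1 115.8] jawdir -0.514 q [ 0.225  0.389  1.936 -0.005  0.822  0.743] y [-0.003 -0.004 -1.   ] F [-7.   1.3 12. ] M [0.17 2.12 0.05] 23.82341332479102
```

Emit:
arm_command --commands '[-0.3,0,-1,-0.1,-0.3,0,-1,-0.1,-0.3,0.2,-1,-0.1,0,0.2,-1,-0.1]'

```text
time_s: 12.05
eef_pos: [598.6, 160.6, 114.0]
eef_rot: [-1.45, 0.732, -0.727]
ft_force: [-5.8, -3.0, 6.7]
opening: 24.0
```

Emit:
arm_command --commands '[-0.3,0,-1,-0.1,-0.3,0,-1,-0.1,-0.3,0,-1,-0.1]'

```text
time_s: 12.3
eef_pos: [598.0, 160.7, 112.8]
eef_rot: [-1.349, 0.973, -0.967]
ft_force: [-3.1, 0.0, 16.1]
opening: 23.5
```

```bash
python3 st.py;  python3 - <<'E'
from m import *
for c,r in(('side',(170,240,250,340)),):
    im,d=snap(c,c+'6.png'); 
    x=cv2.resize(im[r[0]:r[1],r[2]:r[3],::-1],None,fx=7,fy=7,interpolation=cv2.INTER_CUBIC);cv2.imwrite('pics/%s6c.png'%c,x)
E
```

```text
12.3 [598.  160.7 112.8] jawdir -1.2494 q [ 0.225  0.392  1.937 -0.     0.818  1.475] y [-0.005 -0.002 -1.   ] F [-3.1  0.  16.1] M [-0.03  0.87  0.12] 23.499802338341453
```

View pics/side6c.png

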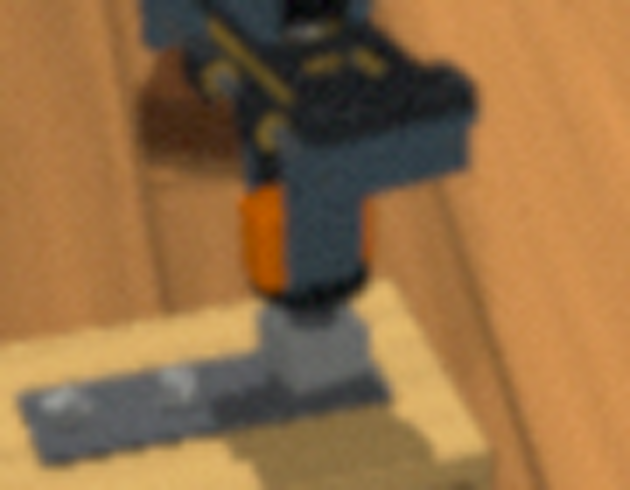

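The red band is no longer visible under the socket at (320,390). TCP sank about 9.6 mm over 2.96 rad. I'll relax, then lift straight up with no turn.

Emit:
arm_command --commands '[0,0,0,0,0,0,2,0,0,0,4,0,0,0,6,0]'

```text
time_s: 12.68
eef_pos: [597.2, 160.5, 123.9]
eef_rot: [-1.348, 0.978, -0.97]
ft_force: [-1.1, -0.6, -1.6]
opening: 24.0
```

```bash
python3 st.py
```

```text
12.6833 [597.2 160.5 123.9] jawdir -1.2551 q [ 0.225  0.376  1.935 -0.     0.838  1.48 ] y [-0.007 -0.002 -1.   ] F [-1.1 -0.6 -1.6] M [-0.06  0.09  0.03] 23.98826226662909
```

Emit:
arm_command --commands '[0,0,8,0,0,0,10,0,0,0,12,0,0,0,6,0,0,0,0,0]'

```text
time_s: 13.1
eef_pos: [598.1, 160.7, 166.1]
eef_rot: [-1.347, 0.975, -0.97]
ft_force: [-0.3, -0.2, -2.8]
opening: 23.8
```

```bash
python3 st.py; python3 - <<'E'
from m import *
for c,r in(('side',(160,240,250,340)),):
    im,d=snap(c,c+'7.png'); np.savez('pics/side7.npz',im=im,d=d)
    x=cv2.resize(im[r[0]:r[1],r[2]:r[3],::-1],None,fx=7,fy=7,interpolation=cv2.INTER_CUBIC);cv2.imwrite('pics/%s7c.png'%c,x)
E
```

```text
13.1 [598.1 160.7 166.1] jawdir -1.2527 q [ 0.225  0.317  1.922 -0.     0.907  1.478] y [-0.005 -0.001 -1.   ] F [-0.3 -0.2 -2.8] M [-0.04  0.12  0.01] 23.8111991274835
```

View pics/side7c.png

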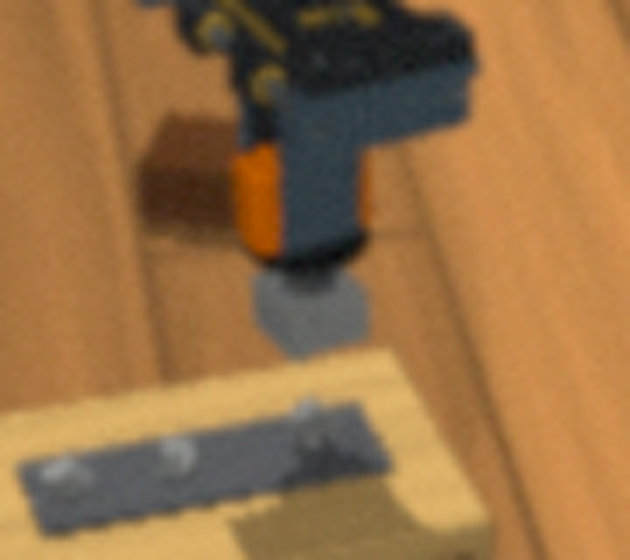

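The head is at crop (310,425), seated low in the plate, with no red visible. Now I carry the driver back to the holder, turning to square with it.

Emit:
arm_command --commands '[1,-15,1,-0.07,2,-25,0,-0.07,2,-35,0,-0.07,2,-38,0,-0.07,2,-38,0,-0.07]'

```text
time_s: 13.57
eef_pos: [606.4, 10.7, 166.6]
eef_rot: [-1.194, 1.239, -1.233]
ft_force: [0.4, 0.1, -3.0]
opening: 24.2
```

```bash
python3 st.py
```

```text
13.5667 [606.4  10.7 166.6] jawdir -1.6065 q [-2.100e-02  2.970e-01  1.948e+00  1.000e-03  9.000e-01  1.584e+00] y [-0.004  0.001 -1.   ] F [ 0.4  0.1 -3. ] M [-0.03  0.1  -0.04] 24.203325020539893
```

Emit:
arm_command --commands '[1,-36,0,0,1,-36,0,0,1,-30,0,0,1,-20,0,0,1,-10,0,0]'

```text
time_s: 13.98
eef_pos: [609.7, -132.1, 165.4]
eef_rot: [-1.191, 1.245, -1.239]
ft_force: [0.2, 0.4, -3.4]
opening: 23.7
```

Emit:
arm_command --commands '[0,-5,0,0,0,0,0,0]'

```text
time_s: 14.15
eef_pos: [609.4, -139.0, 164.9]
eef_rot: [-1.19, 1.248, -1.24]
ft_force: [-1.0, 1.1, -2.8]
opening: 23.9
```

```bash
python3 st.py
```

```text
14.15 [ 609.4 -139.   164.9] jawdir -1.6173 q [-0.261  0.327  1.91  -0.     0.909  1.356] y [-0.005  0.001 -1.   ] F [-1.   1.1 -2.8] M [0.02 0.15 0.03] 23.908392344767446
```

Emit:
arm_command --commands '[3,-8,-10,-0.01,3,-8,-15,0,0,0,-15,0,0,0,-10,0,0,0,0,0]'

```text
time_s: 14.57
eef_pos: [616.6, -151.9, 111.0]
eef_rot: [-1.185, 1.253, -1.246]
ft_force: [-1.4, -0.1, -2.3]
opening: 24.2
```

```bash
python3 st.py; python3 - <<'E'
from m import *
im,d=snap('side','s8.png'); x=cv2.resize(im[220:340,250:390,::-1],(700,600),interpolation=cv2.INTER_CUBIC);cv2.imwrite('pics/s8c.png',x)
E
```

```text
14.5667 [ 616.6 -151.9  111. ] jawdir -1.6252 q [-0.278  0.416  1.906  0.     0.825  1.347] y [-0.005  0.001 -1.   ] F [-1.4 -0.1 -2.3] M [-0.02  0.21 -0.04] 24.15309296652795
```

View pics/s8c.png

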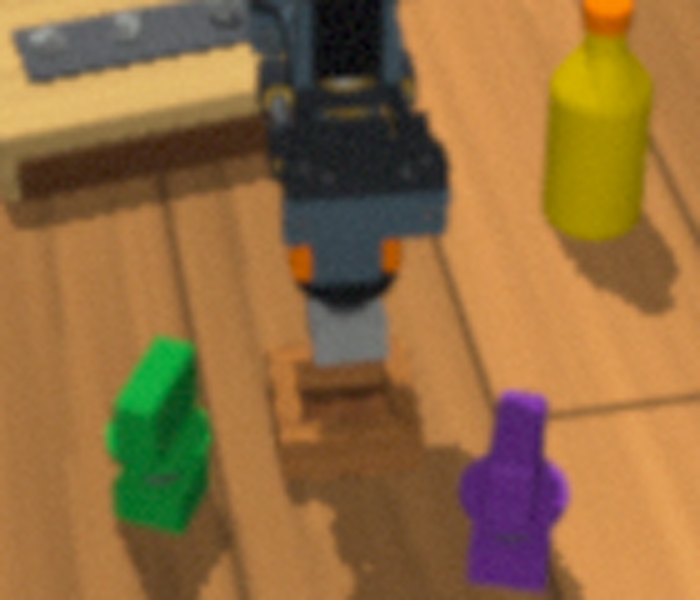

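Emit:
arm_command --commands '[-1.5,-2,-6,0,-0.5,-2,-6,0,0,0,-4,0,0,0,0,0]'

```text
time_s: 14.95
eef_pos: [615.5, -155.2, 95.6]
eef_rot: [-1.185, 1.25, -1.246]
ft_force: [-0.2, 0.3, -3.1]
opening: 23.8
```

```bash
python3 st.py; python3 - <<'E'
from m import *
im,d=snap('side','s9.png'); x=cv2.resize(im[220:340,250:390,::-1],(700,600),interpolation=cv2.INTER_CUBIC);cv2.imwrite('pics/s9c.png',x)
E
```

```text
14.95 [ 615.5 -155.2   95.6] jawdir -1.6236 q [-0.284  0.437  1.91   0.     0.797  1.34 ] y [-0.003  0.001 -1.   ] F [-0.2  0.3 -3.1] M [0.01 0.21 0.01] 23.815795502288942
```

View pics/s9c.png

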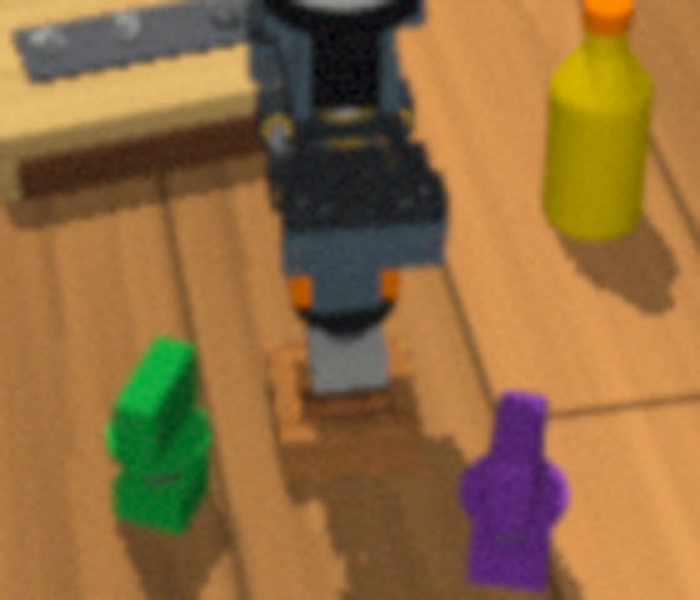

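Socket bottom spans x 312–388 and the recess about 300–388, so I'll shift -2 mm in x and descend.

Emit:
arm_command --commands '[-1.5,0,-4,0,-0.5,0,-4,0,0,0,-3,0,0,0,0,0]'

```text
time_s: 15.33
eef_pos: [614.1, -155.5, 85.0]
eef_rot: [-1.184, 1.249, -1.248]
ft_force: [-0.9, -0.2, -2.6]
opening: 23.8
```

Emit:
arm_command --commands '[0,0,-3,0,0,0,-3,0,0,0,0,0]'

```text
time_s: 15.58
eef_pos: [614.2, -155.5, 78.5]
eef_rot: [-1.184, 1.249, -1.248]
ft_force: [0.3, 0.7, -2.0]
opening: 24.3
```

```bash
python3 st.py
```

```text
15.5833 [ 614.2 -155.5   78.5] jawdir -1.6238 q [-0.285  0.461  1.916  0.     0.766  1.339] y [-0.  0. -1.] F [ 0.3  0.7 -2. ] M [-0.    0.15 -0.  ] 24.307211280614375
```

Emit:
arm_command --commands '[0,0,-4,0,0,0,-4,0,0,0,-3,0,0,0,0,0]'

```text
time_s: 15.92
eef_pos: [614.3, -155.5, 66.3]
eef_rot: [-1.184, 1.248, -1.248]
ft_force: [-0.0, 0.1, -3.0]
opening: 24.1
```

Emit:
arm_command --commands '[0,0,-2,0,0,0,-2,0,0,0,0,0]'

```text
time_s: 16.17
eef_pos: [614.2, -155.5, 61.7]
eef_rot: [-1.184, 1.249, -1.248]
ft_force: [-0.3, 1.3, -2.1]
opening: 23.5
```

```bash
python3 st.py
```

```text
16.1667 [ 614.2 -155.5   61.7] jawdir -1.6238 q [-0.285  0.487  1.917  0.     0.739  1.339] y [-0.001  0.    -1.   ] F [-0.3  1.3 -2.1] M [-0.07  0.23 -0.02] 23.50204191032229
```

Emit:
arm_command --commands '[0,0,-1,0,0,0,0,0]'

```text
time_s: 16.33
eef_pos: [614.4, -155.5, 60.6]
eef_rot: [-1.184, 1.248, -1.248]
ft_force: [0.0, 0.4, -2.6]
opening: 24.3
```

Emit:
arm_command --commands '[0,0,-1,0,0,0,0,0]'

```text
time_s: 16.5
eef_pos: [615.0, -155.7, 60.7]
eef_rot: [-1.183, 1.248, -1.248]
ft_force: [0.4, -0.1, -2.6]
opening: 23.9
```

Emit:
arm_command --commands '[0,0,-1,0]'

```text
time_s: 16.58
eef_pos: [615.4, -155.7, 60.3]
eef_rot: [-1.183, 1.247, -1.249]
ft_force: [-2.7, 2.6, 16.5]
opening: 23.9
```

Standing on the floor. Opening now.

Emit:
arm_command --commands '[0,0,0,0,0,0,0,0,0,0,0,0,0,0,0,0,0,0,0,0]' --jaw 1

```text
time_s: 17.0
eef_pos: [616.2, -156.0, 60.9]
eef_rot: [-1.182, 1.246, -1.25]
ft_force: [0.1, -0.1, 0.3]
opening: 54.2
```

Emit:
arm_command --commands '[0,0,0,0,0,0,0,0,0,0,0,0,0,0,0,0,0,0,0,0]'

```text
time_s: 17.42
eef_pos: [616.1, -156.0, 60.7]
eef_rot: [-1.182, 1.246, -1.25]
ft_force: [0.2, 0.4, -0.9]
opening: 87.7
```

Emit:
arm_command --commands '[0,0,3,0,0,0,8,0,0,0,12,0,0,0,20,0,0,0,25,0]'

```text
time_s: 17.83
eef_pos: [613.2, -155.2, 128.7]
eef_rot: [-1.186, 1.252, -1.245]
ft_force: [0.4, -0.3, 0.2]
opening: 91.1
```

Emit:
arm_command --commands '[0,0,30,0,0,0,30,0,0,0,20,0,0,0,10,0,0,0,0,0]'

```text
time_s: 18.25
eef_pos: [614.7, -155.5, 233.6]
eef_rot: [-1.181, 1.244, -1.251]
ft_force: [-0.7, 0.0, 0.7]
opening: 91.3
```

```bash
python3 st.py; python3 - <<'E'
from m import *
im,d=snap('side','sA.png'); np.savez('pics/sA.npz',im=im,d=d); x=cv2.resize(im[180:340,230:400,::-1],(637,600),interpolation=cv2.INTER_CUBIC);cv2.imwrite('pics/sAc.png',x)
snap('top','tA.png')
W,org=show('side',im,d)
m=org&(abs(W[...,0]-614)<60)&(abs(W[...,1]+158)<60)
P=W[m];t=P[abs(P[:,2]-np.percentile(P[:,2],90))<6]
print(len(t),t.mean(0).round(1),rect(t))
q=(W[...,2]>58)&(abs(W[...,0]-600)<20)&(abs(W[...,1]-161)<20);print('screw z',np.percentile(W[q][:,2],[50,90,100]).round(1))
E
```

```text
18.25 [ 614.7 -155.5  233.6] jawdir -1.6239 q [-0.285  0.253  1.864  0.     1.02   1.339] y [ 0.005 -0.001 -1.   ] F [-0.7  0.   0.7] M [-0.09  0.13 -0.05] 91.32795608402066
155 [ 617.8 -157.9   97.9] [array([ 618.3, -156.2]), array([26.9, 54.9]), np.float64(86.1)]
screw z [71.4 78.4 80.8]
```

View pics/sAc.png

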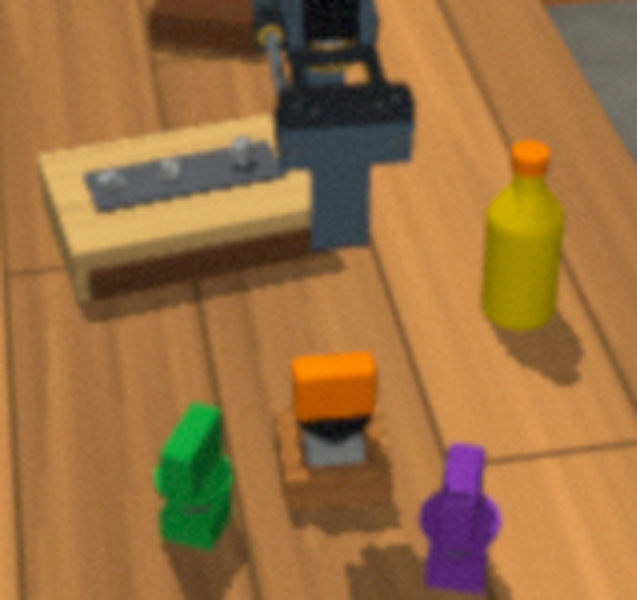

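View pics/tA.png

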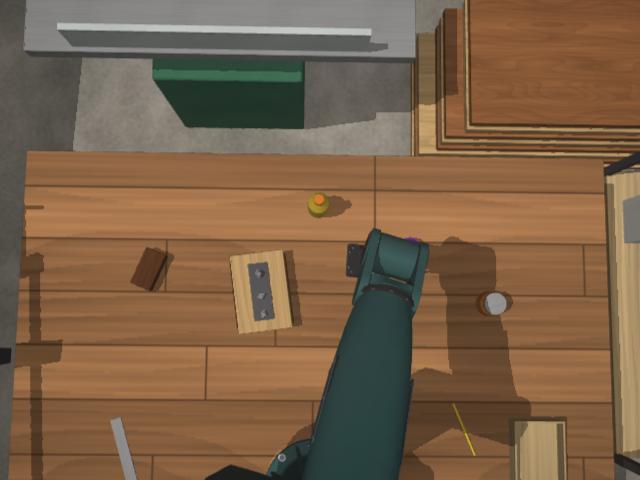

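```bash
python3 - <<'E'
from m import *
ims=[]
for f in('side0.npz','side7.npz','sA.npz'):
    z=np.load('pics/'+f);im,d=z['im'],z['d'];W=world('side',d)
    q=(abs(W[...,0]-600)<14)&(abs(W[...,1]-161)<14)&(W[...,2]>50)&(W[...,2]<95)
    ii=im.astype(int);red=(ii[...,0]-ii[...,1]>40)&(ii[...,2]<90)&(ii[...,1]<80)
    r=red[205:235,275:315].sum()
    zz=np.sort(W[q][:,2]);print(f,len(zz),zz[-10:].round(1),'red',r, 'home',np.sort(W[(abs(W[...,0]-538.6)<12)&(abs(W[...,1]-154)<12)][:,2])[-8:].round(1))
    ims.append(cv2.resize(im[205:235,280:310,::-1],(260,260),interpolation=cv2.INTER_NEAREST))
cv2.imwrite('pics/cmp.png',np.hstack(ims))
E
```

```text
side0.npz 79 [83.8 83.9 83.9 85.2 85.5 85.6 85.6 86.7 86.7 87.9] red 6 home [66.5 66.7 67.5 67.7 68.4 68.8 69.1 69.3]
side7.npz 67 [74.1 74.4 74.5 74.6 75.1 75.5 75.9 76.3 78.3 79.6] red 0 home [556.5 556.6 556.9 557.8 557.8 559.2 559.6 559.6]
sA.npz 71 [75.4 75.9 76.4 77.3 77.5 78.4 78.5 78.6 78.9 80.8] red 0 home [65.9 66.2 66.6 66.7 67.6 67.8 69.6 69.8]
```

View pics/cmp.png

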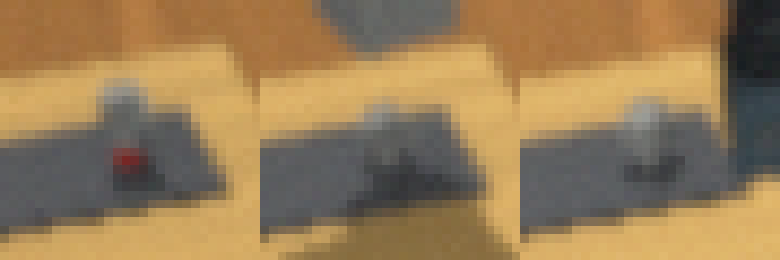

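No red is left (6 px before, 0 now), the head is about 8–10 mm lower, and the driver stands in its holder with its top at 98 mm. Handing in.

```bash
python3 -c "
from plant import arm
print(arm.close_job())"
```

```text
the job is handed in; nothing more can be done
None
```

The screw is driven with its red band below the plate, and the orange driver is back upright in its holder. I handed the job in at about 18 s; it reports no verdict.

- **Driving:** After contact I turned the driver 2.96 rad clockwise while pushing. The readings I took during this showed about 3–22 N on the tool. The fit has some play, and the screw only began to sink after about 0.4 rad. That puts the screw's own turn at no less than about 2.5 rad, against the third of a turn (2.1 rad) asked for. TCP sank about 9.6 mm, and I lifted straight off without turning.
- **Last checks on the screw:** In the side view the red pixels went from 6 to 0. The highest depth readings on the head fell from about 86–88 mm to about 78–81 mm. That is less than the arm's own 9.6 mm, since the depth picture is noisy to a few mm. Both figures are still deeper than the 6 mm needed.
- **Last checks on the driver:** It stands in its holder with its handle top at 98 mm as before and about 3 mm from its first position in x. It is half a turn round from how it started. The gripper is open and well above it.
- **Bystanders:** The bottle, jar and offcut look unmoved in the top view. The green look-alike looks unmoved in the side view. The purple one was mostly hidden by the arm from above, but it also looked in place from the side.

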